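# Shut the lunch box and secure its lid with two turnbuttons

## Task

Shut the red lunch box and lock it: first swing any turnbutton that is in the lid's way clear of it, push the white lid fully down, then turn both brass turnbuttons squarely across over the lid. Leave the pressure cooker, glass bowl, spoon and spice jar where they stand.

Things in the scene. Friction and masses are not known exactly. Their poses are not given: they have to be found in the camera images.
- box: Red plastic lunch box with compartments, 170 mm (its x) by 140 mm (its y), 70 mm high, fixed to the table. Origin: centre of its underside; x points to the edge that carries the lid's hinge, z up. On both y sides a red lug, 30 mm along x, reaches out to y = +-104 mm, its top at 79 mm; it carries a turnbutton.
- lid_hinge (a point): Point on the lid's hinge axis, half-way along it, at box x = 85, y = 0, z = 70 mm. The hinge axis runs along box y.
- lid_edge (a point): Middle of the free edge of the white lid, half-way through its thickness, 170 mm from the hinge axis. The lid is a flat plate 170 x 140 x 8 mm with a thin grey panel on its outer face; its underside goes through the hinge axis, so that shut it lies on the box from z = 70 to 78 mm.
- lid (a joint): Lid angle in rad: 0 shut and flat on the box, 1.57 upright, over that leaning back outwards past the hinge; stop at 1.9. A stiff hinge: the lid stays at any angle and takes about 1 to 3 N at its free edge to move. It comes down only if both turnbuttons are turned clear of it.
- pivotA (a point): Vertical pivot axis of turnbutton A, at the underside of its arm: box x = -35, y = -90, z = 81 mm (20 mm outside the lid's edge).
- pivotB (a point): Vertical pivot axis of turnbutton B, at the underside of its arm: box x = -35, y = +90, z = 81 mm (20 mm outside the lid's edge).
- knobA (a point): Centre of the upright black knob on turnbutton A: 14 mm diameter, 25 mm high (z = 89 to 114 mm), 45 mm from the pivot. The brass arm under it is 16 mm wide and 8 mm thick (z = 81 to 89 mm) and reaches 60 mm from the pivot on the knob side, 18 mm on the other.
- knobB (a point): Centre of the upright black knob on turnbutton B; same sizes as A.
- turnA (a joint): Angle of turnbutton A in rad, counter-clockwise from above: 0 = arm points along box +y, squarely across over the lid; +1.57 = arm along box -x, -1.57 = arm along box +x, both alongside the lid and clear of it. It obstructs the lid when under 1.37 either way. Stops at +-1.65; light friction (about 1.5 N at the knob) keeps it where it is left.
- turnB (a joint): Angle of turnbutton B in rad, counter-clockwise from above: 0 = arm points along box -y, squarely across over the lid; +1.57 = arm along box +x, -1.57 = arm along box -x, both alongside the lid and clear of it. Otherwise as A.
- cooker: Tall aluminium pressure cooker, 198 mm diameter, 223 mm high with its lever valve, 1.9 kg, long black handle along its x; stands on the hinge side of the box. Origin: centre of its underside. To be left alone.
- bowl: Green glass bowl, 140 mm rim, 60 mm high, on the free-edge side of the box. Origin: centre of its underside. To be left alone.
- jar: Amber spice jar with yellow cap, 52 mm diameter, 110 mm high, beside turnbutton B. Origin: centre of its underside. To be left alone.
- spoon: Steel serving spoon, 200 mm long, lying on the table beside the bowl. Origin: middle of its length, on the table; x towards the bowl of the spoon. To be left alone.
Not all that is in view belongs to the job. What is meant by the box is not orange or purple, and is the larger of those in its own colour.

How it is judged:
On the way, in this order (a step that is already met when the one before it is completed fails the run):
1. the lid is fully down on the box (value of joint lid below 0.05 rad), for 0.2 s.
2. both turnbuttons lie across over the shut lid (value of joint lid below 0.05 rad and value of joint turnA between -0.3 and 0.3 rad and value of joint turnB between -0.3 and 0.3 rad), for 0.2 s.
At the end, for the whole second after the job is handed in: The lid is shut (within 0.05 rad), both turnbuttons lie at rest across over it (each within 0.3 rad of square), and the cooker, bowl, jar and spoon are within 30 mm of where they started (all of step 2 and velocity of joint turnA between -0.1 and 0.1 rad/s and velocity of joint turnB between -0.1 and 0.1 rad/s and distance of each of cooker, bowl, jar, spoon from where it was at the start of the episode below 0.03 m); the robot touches nothing.
It fails at once if the cooker, bowl, jar or spoon is pushed more than 30 mm or knocked over (distance of any of cooker, bowl, jar, spoon from where it was at the start of the episode above 0.03 m or angle between any of cooker, bowl, jar's own z axis and vertical above 0.4 rad).
It also fails if it takes over 70 s, if anything falls off the work surface, if the arm or the gripper's body presses on something with over 40 N, if the wrist force passes 120 N, or if a joint passes its speed limit or range.

## Robot

A 6-joint arm with a two-finger parallel gripper is mounted at the origin on the work surface. World frame = base frame: x ahead of the robot, y to its left, z up, the work surface at z = 0. Lengths are in m, angles in rad, forces in N, time in s.
With the tool pointing down it reaches from about 0.35 to 0.85 m from the base axis. Payload 8.1 kg.
Tool frame: the origin (TCP) lies on the mounting face of the last link; the fingertips stand 186 mm ahead of it and the grasp point (between the pads) lies 167 mm ahead of it; z points along the fingers, y is the line along which they close (so a half turn about z gives the same grasp; the last joint's range is limited). The gripper opens to 93 mm and grips with 3 to 60 N. Pads are 15 mm wide; open, the fingers measure 128 mm over their backs; the gripper's body (75 mm by 188 mm) begins 65 mm behind the grasp point.
Start: joints at [1.197, 0.13, 1.488, -0, 1.523, -0.085], TCP at [0.171, 0.575, 0.405] pointing down, gripper open.
Joint ranges: [-2.96, 2.96], [-0.89, 2.26], [0.02, 2.5], [-1.34, 4.48], [0, 2.73], [-2.66, 2.66]. Speed limits (rad/s): [2.39, 2.39, 2.79, 3.14, 3.14, 3.14].

## Interface

Orientations are given as a unit quaternion [w, x, y, z].
In Python, from station import bot gives the robot as it stands.
- The arm moves only by the tool apply_moves, never from a script. Its argument "motion" is a list of rows, each a list of 3 entries, a list of its own where there are three numbers: the shift along the world's x, y, z in m, then the turn, a rotation vector about the world's x, y, z in rad, then the finger opening in m, from 0 to 0.093. In form: [[[dx, dy, dz], [wx, wy, wz], fingers], ...]. A call has 1 to 8 rows; each row is the pose to reach, as a shift and turn from the pose commanded when the call began; what a row does not reach only later rows make up. A row lasts 1/8 s, in which the tool goes at most 62.5 mm and 10.7 degrees, less where a joint would pass 70% of its speed; a pose out of reach is approached as far as the arm can. A call with a gripper value outside its range is refused whole. The fingers move at their own pace and stop on an object; "newtons" is the grip in N (left out, the last holds). Time passes only in rows, so rows that repeat a pose let the fingers close. It gives the time, the measured TCP pose, the force, the opening and the grip force at its end, in the units of the state.
- bot.state(): the state, without advancing time (a new reading comes with each control period).
- bot.get_image(name): name is "side" or "top" or "wrist"; returns the picture (480x640x3 uint8, red, green, blue); there is no depth.
- bot.camera_params(name): a dict with "intrinsics" (3x3 intrinsics, pixels), "dist" ([k1, k2, p1, p2, k3] as OpenCV has them; the pictures are not rectified), "xyz" and "orientation" of the camera in the world. Camera axes: x right, y down, z forward; pixel columns grow to the right and rows downward; lengths in m; the calibration is good to about 2 mm. A picture is of the moment at which its call begins: read the wrist's pose just before it. camera_params takes no time and is no camera call; for the wrist camera it gives the pose at the moment of the call.
- bot.finish_job(): hands the job in; it is judged then, once.
The state is a dict: "time": time; "joint_positions": joint angles; "joint_vel": joint speeds; "tau": joint torques, N m; "position": TCP position; "tool_rot": TCP orientation; "wrist_force": force on the tool from outside, world axes, zero at the start; "wrist_torque": the same for the moment, N m; "grip_width": finger opening in m; "gripper_force": force on a finger pad.
Only numpy, scipy, OpenCV 4.12 (cv2) and the standard library are available. Lean on these libraries where they do the work, as an engineer would, in place of code of your own. Each camera call takes 0.05 s, during which the arm holds its last target. There are 200 camera calls.

## Working session

There is one attempt and no reset: what is moved stays moved. The work goes in short steps, Python scripts to look and compute and a tool call to move; the robot and the scene stay as the last step left them, time stands still between calls to the robot, and variables do not carry over. Pictures are saved under pics/ and viewed, at most 10 in all, crops included, and the job is handed in when it is done.

Besides the shell and the picture viewer there is one more tool, called after "Call:" as name(argument=value, ...), one argument or row to a line, values as JSON. apply_moves: Moves the arm, as the interface text tells. Its arguments: {"type":"object","properties":{"motion":{"type":"array"},"newtons":{"type":"number"}},"required":["motion"]}

```bash
mkdir -p pics; python3 - <<'E'
from station import bot
import cv2
for n in ("side","top"):
    p=bot.camera_params(n); print(n,{k:(v.tolist() if hasattr(v,'tolist') else v) for k,v in p.items()})
    cv2.imwrite(f"pics/{n}0.png",bot.get_image(n)[:,:,::-1])
s=bot.state(); print(s['position'],s['tool_rot'],s['time'])
E
```

```text
side {'intrinsics': [[493.0994483866988, 0.0, 324.9220072268008], [0.0, 493.0994483866988, 248.6174435018127], [0.0, 0.0, 1.0]], 'dist': [-0.1348295641064506, 0.0, 0.0, 0.0, 0.0], 'xyz': [0.1381104745703534, -0.8631222899250517, 0.8021418727855899], 'orientation': [-0.44551876629559645, 0.8686072990834909, -0.1887465075527014, 0.1068135981230422]}
top {'intrinsics': [[608.3969611171719, 0.0, 332.2805867283805], [0.0, 608.3969611171719, 239.53891520203157], [0.0, 0.0, 1.0]], 'dist': [-0.13480102520593784, 0.0, 0.0, 0.0, 0.0], 'xyz': [0.42713870160143075, 0.014967813960247838, 1.4518119560909488], 'orientation': [0.036653086844683186, -0.7027452887810619, 0.7093421976745543, -0.040487737884593464]}
[0.17078667 0.57496551 0.40378602] [-1.94213397e-04  1.43890017e-01  9.89593332e-01 -8.13720043e-04] 0.1
```

View pics/side0.png

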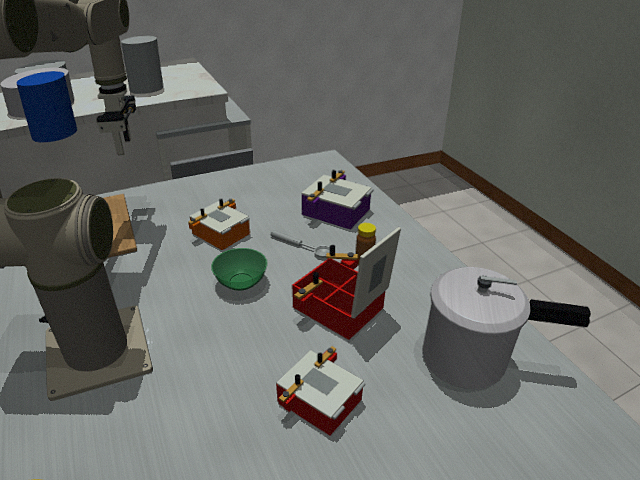

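View pics/top0.png

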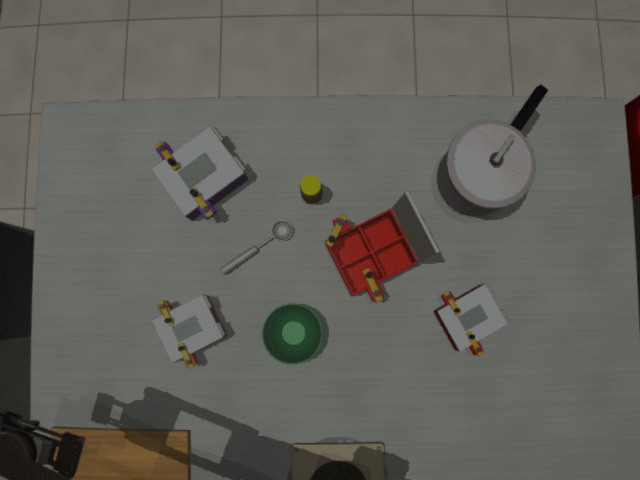

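Boxes that could be meant: an open red one at top (372,252) / side (340,297), a smaller closed red one at top (470,318) / side (320,390), an orange one at top (190,328) and a purple one at top (200,172). By the description it is the larger red, open one. A close crop will check that.

```bash
cat > h.py <<'E'
import numpy as np, cv2
from station import bot
from scipy.spatial.transform import Rotation as R
def cam(n):
    p=bot.camera_params(n); q=np.array(p['orientation'])
    return np.array(p['intrinsics']),np.array(p['dist']),np.array(p['xyz']),R.from_quat(q[[1,2,3,0]]).as_matrix()
def plane(n,uv,z):
    K,d,t,M=cam(n); u=cv2.undistortPoints(np.array(uv,float).reshape(-1,1,2),K,d).reshape(-1,2)
    r=np.c_[u,np.ones(len(u))]@M.T
    return t+r*((z-t[2])/r[:,2])[:,None]
def proj(n,X):
    K,d,t,M=cam(n); rv=cv2.Rodrigues(M.T)[0]
    return cv2.projectPoints(np.array(X,float).reshape(-1,1,3),rv,-M.T@t,K,d)[0].reshape(-1,2)
E
python3 - <<'E'
import cv2,numpy as np
a=cv2.imread('pics/top0.png')[180:310,310:450]; b=cv2.imread('pics/side0.png')[215:345,280:410]
a=cv2.resize(a,None,fx=4.2,fy=4.2,interpolation=cv2.INTER_CUBIC)[:546]; b=cv2.resize(b,None,fx=4.2,fy=4.2,interpolation=cv2.INTER_CUBIC)
a=cv2.resize(a,(400,371));b=cv2.resize(b,(400,400))[:371]
cv2.imwrite('pics/crop.png',np.hstack([a,b]))
E
```

```text
(no output)
```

View pics/crop.png

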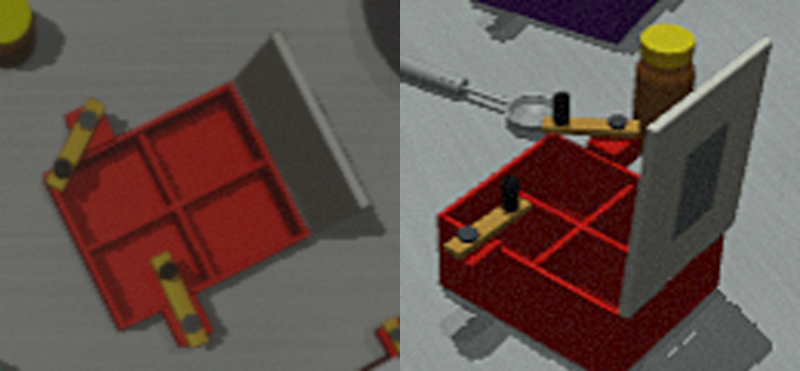

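The crop shows the open red box with two turnbuttons. In crop pixels, A's pivot is at (190,322) and its knob at (168,270). B's pivot is at (88,120) and its knob at (63,168). The rim corners are at (232,84), (308,237), (122,328) and (45,178), and the lid's upper edge runs (276,35)-(367,205).

```bash
cat >> h.py <<'E'
# box pose file
import os
if os.path.exists('box.npy'):
    bx=np.load('box.npy') # x,y,yaw of origin
    def w(p):
        c,s=np.cos(bx[2]),np.sin(bx[2]); p=np.atleast_2d(np.array(p,float))
        return np.c_[bx[0]+c*p[:,0]-s*p[:,1],bx[1]+s*p[:,0]+c*p[:,1],p[:,2]]
    def inbox(P):
        c,s=np.cos(bx[2]),np.sin(bx[2]); P=np.atleast_2d(P)-[bx[0],bx[1],0]
        return np.c_[c*P[:,0]+s*P[:,1],-s*P[:,0]+c*P[:,1],P[:,2]]
E
python3 - <<'E'
from h import *
import h
px=lambda l:np.array(l)/2.857+[310,180]
C=plane('top',px([(232,84),(308,237),(122,328),(45,178)]),.07)[:,:2]
L=np.array([(85,70),(85,-70),(-85,-70),(-85,70)])/1e3
c=C.mean(0); H=L.T@(C-c); yaw=np.arctan2(H[0,1]-H[1,0],H[0,0]+H[1,1])
np.save('box.npy',[*c,yaw]); print(c,yaw,np.degrees(yaw))
import importlib; importlib.reload(h); from h import *
print('resid',np.round((w(np.c_[L,[.07]*4])[:,:2]-C)*1e3,1).tolist())
for n,pv,kn,sg in (('A',(190,322),(168,270),1),('B',(88,120),(63,168),-1)):
    P=inbox(plane('top',px([pv]),.090))[0];Kp=inbox(plane('top',px([kn]),.114))[0]
    d=Kp-[-.035,-.09*sg,0]; d=d[:2]*sg
    print(n,P,Kp,np.hypot(*d),'angle',np.arctan2(-d[0],d[1]))
# lid edge
K,d_,t,M=cam('top')
for th in np.arange(1.2,1.9,.1):
    o=np.array([.085-.17*np.cos(th),.17*np.sin(th)+.07]); n_=np.array([np.sin(th),np.cos(th)])*.008
    X=[[*(o[:1]),y,o[1]] for y in(.07,-.07)]+[[o[0]+n_[0],y,o[1]+n_[1]] for y in (.07,-.07)]
    print(round(th,1),np.round((proj('top',w(X))-[310,180])*2.857).tolist())
im=cv2.imread('pics/top0.png')
hsv=cv2.cvtColor(im,cv2.COLOR_BGR2HSV)
print('jar',plane('top',[(312,187)],.11),'cooker',plane('top',[(491,165)],.2),'bowl',plane('top',[(292,333)],.06),'spoon',plane('top',[(283,231),(224,271)],.01))
for n,p in dict(pA=(-.035,-.09,0),pB=(-.035,.09,0),hinge=(.085,0,.07)).items(): print(n,w([p]))
print(bot.state()['time'])
E
```

```text
[ 0.54863155 -0.08355765] -1.1198513711231417 -64.16275724729445
resid [[1.6, 0.0], [-0.3, -2.5], [-3.6, 0.8], [2.3, 1.7]]
A [-0.03386146 -0.08663422  0.09      ] [-0.03295309 -0.04300745  0.114     ] 0.047037109544897614 angle -0.043530620443430604
B [-0.03433151  0.09149643  0.09      ] [-0.07029981  0.0637256   0.114     ] 0.04400478066859105 angle -0.9309395686492117
1.2 [[178.0, 84.0], [267.0, 260.0], [187.0, 79.0], [277.0, 255.0]]
1.3 [[198.0, 73.0], [288.0, 250.0], [208.0, 68.0], [298.0, 245.0]]
1.4 [[220.0, 62.0], [310.0, 239.0], [230.0, 57.0], [320.0, 234.0]]
1.5 [[241.0, 51.0], [331.0, 228.0], [251.0, 46.0], [341.0, 223.0]]
1.6 [[262.0, 41.0], [353.0, 217.0], [272.0, 36.0], [363.0, 212.0]]
1.7 [[283.0, 31.0], [374.0, 207.0], [293.0, 26.0], [383.0, 202.0]]
1.8 [[303.0, 22.0], [394.0, 196.0], [313.0, 17.0], [403.0, 192.0]]
jar [[0.69305875 0.05130381 0.11      ]] cooker [[ 0.72060055 -0.33137913  0.2       ]] bowl [[0.36693658 0.10020241 0.06      ]] spoon [[0.60668927 0.12390513 0.01      ]
 [0.51212819 0.2647587  0.01      ]]
pA [[ 0.45237477 -0.09127986  0.        ]]
pB [[ 0.61438119 -0.01283294  0.        ]]
hinge [[ 0.58567592 -0.16006068  0.07      ]]
0.1
```

```bash
python3 - <<'E'
import numpy as np
b=np.load('box.npy'); c,s=np.cos(b[2]),np.sin(b[2]); d=np.array([.0005,.0015]); b[:2]+=[c*d[0]-s*d[1],s*d[0]+c*d[1]]; np.save('box.npy',b)
from h import *
def kn(n,th):
    sg=1 if n=='A' else -1
    return w([[-.035-sg*.045*np.sin(th),-.09*sg+sg*.045*np.cos(th),0]])[0,:2]
print('box',bx)
for th in np.arange(-.04,1.6,.1745).tolist()+[1.57]: print('A',round(th,3),kn('A',th).round(4))
for th in [-.93,-1.09,-1.25,-1.41,-1.57]+[-1.4,-1.2,-1,-.8,-.6,-.4,-.2,0]: print('B',th,kn('B',th).round(4))
for th in np.arange(1.63,-.01,-.1):
    r=.14; X=[.085-r*np.cos(th)+.008*np.sin(th)+.0075,0,.07+r*np.sin(th)+.008*np.cos(th)+.186]
    print('lid',round(th,2),w([X])[0].round(4))
E
```

```text
box [ 0.55019951 -0.08335394 -1.11985137]
A -0.04 [ 0.4952 -0.0731]
A 0.134 [ 0.4914 -0.0662]
A 0.309 [ 0.4866 -0.0601]
A 0.483 [ 0.4807 -0.0549]
A 0.658 [ 0.474  -0.0508]
A 0.832 [ 0.4667 -0.0479]
A 1.007 [ 0.459  -0.0464]
A 1.181 [ 0.4512 -0.0462]
A 1.356 [ 0.4434 -0.0473]
A 1.53 [ 0.436  -0.0498]
A 1.57 [ 0.4344 -0.0506]
B -0.93 [0.576  0.0081]
B -1.09 [0.5798 0.0142]
B -1.25 [0.5846 0.0196]
B -1.41 [0.5901 0.0242]
B -1.57 [0.5963 0.0279]
B -1.4 [0.5897 0.0239]
B -1.2 [0.583 0.018]
B -1 [0.5776 0.0109]
B -0.8 [0.5737 0.0028]
B -0.6 [ 0.5714 -0.0059]
B -0.4 [ 0.571  -0.0149]
B -0.2 [ 0.5724 -0.0238]
B 0 [ 0.5754 -0.0322]
lid 1.63 [ 0.5976 -0.1813  0.3953]
lid 1.53 [ 0.5915 -0.1687  0.3962]
lid 1.43 [ 0.5854 -0.1561  0.3957]
lid 1.33 [ 0.5793 -0.1436  0.3939]
lid 1.23 [ 0.5734 -0.1313  0.3906]
lid 1.13 [ 0.5676 -0.1194  0.386 ]
lid 1.03 [ 0.5621 -0.1079  0.3801]
lid 0.93 [ 0.5568 -0.097   0.373 ]
lid 0.83 [ 0.5519 -0.0869  0.3647]
lid 0.73 [ 0.5474 -0.0775  0.3553]
lid 0.63 [ 0.5433 -0.069   0.3449]
lid 0.53 [ 0.5396 -0.0615  0.3337]
lid 0.43 [ 0.5365 -0.0551  0.3216]
lid 0.33 [ 0.5339 -0.0497  0.3089]
lid 0.23 [ 0.5319 -0.0456  0.2957]
lid 0.13 [ 0.5305 -0.0426  0.2821]
lid 0.03 [ 0.5296 -0.0409  0.2682]
```

Call:
apply_moves(
  motion=[
    [[0.05, -0.04, 0], [0, 0, -0.18], 0.05],
    [[0.1, -0.09, 0], [0, 0, -0.36], 0.05],
    [[0.14, -0.14, 0], [0, 0, -0.54], 0.05],
    [[0.18, -0.19, 0], [0, 0, -0.72], 0.05],
    [[0.21, -0.24, 0], [0, 0, -0.9], 0.05],
    [[0.24, -0.29, 0], [0, 0, -1.08], 0.05],
    [[0.26, -0.34, 0], [0, 0, -1.26], 0.05],
    [[0.28, -0.39, 0], [0, 0, -1.44], 0.05],
  ],
  newtons=6,
)

```text
time: 1.1
position: [0.4513, 0.1831, 0.4044]
tool_rot: [-0.0, 0.763, 0.647, -0.0]
wrist_force: [1.0, 0.3, 0.5]
grip_width: 0.0498
gripper_force: 0.0
```

Call:
apply_moves(
  motion=[
    [[0.01, -0.05, 0], [0, 0, -0.18], 0.05],
    [[0.02, -0.1, 0], [0, 0, -0.36], 0.05],
    [[0.03, -0.15, 0], [0, 0, -0.54], 0.05],
    [[0.04, -0.2, 0], [0, 0, -0.72], 0.05],
    [[0.044, -0.258, 0], [0, 0, -0.9], 0.05],
    [[0.044, -0.258, -0.04], [0, 0, -0.997], 0.05],
    [[0.044, -0.258, -0.07], [0, 0, -0.997], 0.05],
    [[0.044, -0.258, -0.07], [0, 0, -0.997], 0.05],
  ],
)

```text
time: 2.1
position: [0.4936, -0.0728, 0.3317]
tool_rot: [-0.001, 0.979, 0.206, -0.003]
wrist_force: [0.4, -0.0, -0.5]
grip_width: 0.0501
gripper_force: 0.0
```

```bash
python3 - <<'E'
from h import *
cv2.imwrite('pics/w1.png',bot.get_image('wrist')[:,:,::-1])
print(bot.state()['position'],cam('wrist')[2])
E
```

```text
[ 0.49434591 -0.07273742  0.33383902] [ 0.57058352 -0.0384535   0.31369379]
```

View pics/w1.png

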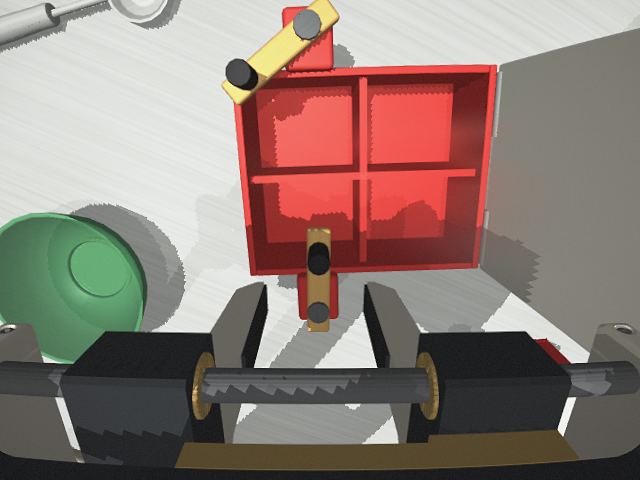

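The wrist view shows knob A's top at (318,254), centred between the fingertips at about (266,290) and (366,290). B's knob is at (240,70) and its pivot at (306,24). I'll check these against the map.

```bash
python3 - <<'E'
from h import *
P=plane('wrist',[(318,253),(240,70)],.114); Q=plane('wrist',[(318,311),(307,23)],.091); T=plane('wrist',[(497,66),(237,78)],.07)
print(P.round(4)); print(inbox(P).round(4),inbox(Q).round(4),inbox(T).round(4))
E
```

```text
[[ 0.5047 -0.069   0.114 ]
 [ 0.581   0.0095  0.114 ]]
[[-0.0327 -0.0347  0.114 ]
 [-0.0701  0.0682  0.114 ]] [[-0.0343 -0.0867  0.091 ]
 [-0.0346  0.0951  0.091 ]] [[ 0.0865  0.0731  0.07  ]
 [-0.081   0.0702  0.07  ]]
```

Call:
apply_moves(
  motion=[
    [[0.002, 0.001, -0.03], [0, 0, 0], 0.05],
    [[0.002, 0.001, -0.055], [0, 0, 0], 0.05],
    [[0.002, 0.001, -0.055], [0, 0, 0], 0.01],
    [[0.002, 0.001, -0.055], [0, 0, 0], 0.01],
    [[0.002, 0.001, -0.055], [0, 0, 0], 0.01],
    [[0.002, 0.001, -0.055], [0, 0, 0], 0.01],
    [[0.002, 0.001, -0.055], [0, 0, 0], 0.01],
  ],
  newtons=6,
)

```text
time: 3.02
position: [0.4973, -0.0719, 0.2807]
tool_rot: [0.0, 0.978, 0.206, 0.001]
wrist_force: [0.3, -0.6, 3.2]
grip_width: 0.0137
gripper_force: 6.0
```

```bash
python3 - <<'E'
import numpy as np
b=np.load('box.npy'); b[:2]+=[.0018,.0009]; np.save('box.npy',b)
from h import *
p=lambda n,th,sg: w([[-.035-sg*.045*np.sin(th),-.09*sg+sg*.045*np.cos(th),0]])[0,:2]
a0=p('A',-.04,1)
for i in range(1,10): th=-.04+.18*i; print('A',round(.18*i,2),(p('A',th,1)-a0).round(4))
E
```

```text
A 0.18 [-0.0039  0.0071]
A 0.36 [-0.009   0.0134]
A 0.54 [-0.0151  0.0187]
A 0.72 [-0.0221  0.0227]
A 0.9 [-0.0297  0.0255]
A 1.08 [-0.0377  0.0269]
A 1.26 [-0.0458  0.0268]
A 1.44 [-0.0537  0.0253]
A 1.62 [-0.0612  0.0223]
```

Call:
apply_moves(
  motion=[
    [[-0.004, 0.007, 0], [0, 0, 0.18], 0.01],
    [[-0.009, 0.0135, 0], [0, 0, 0.36], 0.01],
    [[-0.015, 0.0185, 0], [0, 0, 0.54], 0.01],
    [[-0.022, 0.0225, 0], [0, 0, 0.72], 0.01],
    [[-0.0295, 0.0255, 0], [0, 0, 0.9], 0.01],
    [[-0.0375, 0.027, 0], [0, 0, 1.08], 0.01],
    [[-0.046, 0.027, 0], [0, 0, 1.26], 0.01],
    [[-0.0535, 0.0255, 0], [0, 0, 1.44], 0.01],
  ],
)

```text
time: 4.03
position: [0.4437, -0.0469, 0.2806]
tool_rot: [0.002, 0.597, 0.802, 0.0]
wrist_force: [2.5, -3.6, 1.7]
grip_width: 0.0136
gripper_force: 6.0
```

Call:
apply_moves(
  motion=[
    [[-0.0075, -0.003, 0], [0, 0, 0.17], 0.01],
    [[-0.0075, -0.003, 0], [0, 0, 0.17], 0.01],
    [[-0.0075, -0.003, 0], [0, 0, 0.17], 0.05],
    [[-0.0075, -0.003, 0], [0, 0, 0.17], 0.05],
    [[-0.0075, -0.003, 0.03], [0, 0, 0.17], 0.05],
    [[-0.0075, -0.003, 0.08], [0, 0, 0.17], 0.05],
  ],
)

```text
time: 4.78
position: [0.4349, -0.0489, 0.3582]
tool_rot: [-0.003, 0.53, 0.848, -0.001]
wrist_force: [1.8, -0.7, 0.0]
grip_width: 0.0481
gripper_force: 0.0
```

Call:
apply_moves(
  motion=[
    [[0.04, 0.02, 0], [0, 0, 0.16], 0.05],
    [[0.09, 0.04, 0], [0, 0, 0.32], 0.05],
    [[0.142, 0.0585, 0], [0, 0, 0.48], 0.05],
    [[0.142, 0.0585, 0], [0, 0, 0.64], 0.05],
    [[0.142, 0.0585, -0.04], [0, 0, 0.64], 0.05],
    [[0.142, 0.0585, -0.08], [0, 0, 0.64], 0.05],
    [[0.142, 0.0585, -0.08], [0, 0, 0.64], 0.05],
    [[0.142, 0.0585, -0.08], [0, 0, 0.64], 0.01],
  ],
)

```text
time: 5.78
position: [0.5783, 0.0093, 0.281]
tool_rot: [0.0, 0.236, 0.972, 0.0]
wrist_force: [0.4, -0.2, 1.0]
grip_width: 0.044
gripper_force: 0.0
```

Call:
apply_moves(
  motion=[
    [[0, 0, 0], [0, 0, 0], 0.01],
    [[0, 0, 0], [0, 0, 0], 0.01],
    [[0, 0, 0], [0, 0, 0], 0.01],
    [[0, 0, 0], [0, 0, 0], 0.01],
  ],
)

```text
time: 6.28
position: [0.5781, 0.0092, 0.2805]
tool_rot: [0.001, 0.236, 0.972, 0.0]
wrist_force: [-0.2, -0.1, 4.1]
grip_width: 0.0138
gripper_force: 6.0
```

```bash
python3 - <<'E'
from h import *
p=lambda th,sg: w([[-.035-sg*.045*np.sin(th),-.09*sg+sg*.045*np.cos(th),0]])[0,:2]
a0=p(-.93,-1); print(a0)
for i in range(1,5): th=-.93-.16*i; print('B',round(-.16*i,2),(p(th,-1)-a0).round(4))
E
```

```text
[0.57781476 0.0090131 ]
B -0.16 [0.0038 0.0061]
B -0.32 [0.0086 0.0115]
B -0.48 [0.0141 0.0161]
B -0.64 [0.0203 0.0197]
```

Call:
apply_moves(
  motion=[
    [[0.004, 0.006, 0], [0, 0, -0.16], 0.01],
    [[0.0085, 0.0115, 0], [0, 0, -0.32], 0.01],
    [[0.014, 0.016, 0], [0, 0, -0.48], 0.01],
    [[0.0205, 0.0195, 0], [0, 0, -0.64], 0.01],
    [[0.0205, 0.0195, 0], [0, 0, -0.64], 0.05],
    [[0.0205, 0.0195, 0], [0, 0, -0.64], 0.05],
    [[0.0205, 0.0195, 0.06], [0, 0, -0.64], 0.05],
    [[0.0205, 0.0195, 0.1], [0, 0, -0.64], 0.03],
  ],
)

```text
time: 7.28
position: [0.5983, 0.0284, 0.3817]
tool_rot: [0.0, 0.528, 0.849, 0.0]
wrist_force: [1.0, -0.2, 0.4]
grip_width: 0.0369
gripper_force: 0.0
```

```bash
python3 - <<'E'
from h import *
a=bot.get_image('top')[:,:,::-1]; cv2.imwrite('pics/t2.png',cv2.resize(a[180:310,310:450],None,fx=4,fy=4,interpolation=cv2.INTER_CUBIC))
E
```

```text
(no output)
```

View pics/t2.png

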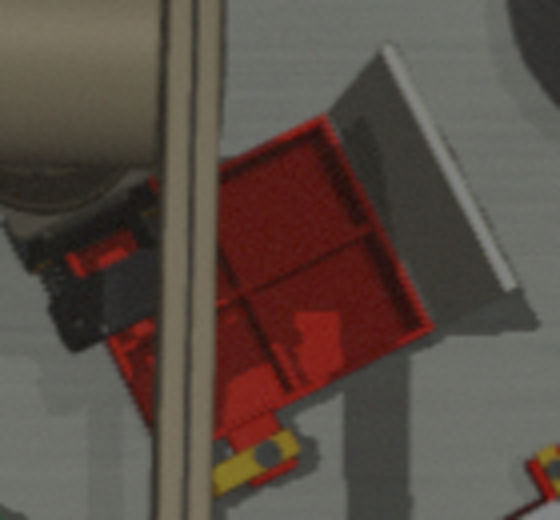

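Button A now lies alongside, clear of the lid, with its arm at (215-300,435-490). B is hidden under the gripper. The lid is still upright, its edge at (390,50)-(515,285). Next I go up and behind the lid.

Call:
apply_moves(
  motion=[
    [[0, 0, 0.05], [0, 0, 0], 0.0],
    [[0, 0, 0.1], [0, 0, 0], 0.0],
    [[0.005, -0.06, 0.1], [0, 0, 0], 0.0],
    [[0.01, -0.12, 0.1], [0, 0, 0], 0.0],
    [[0.013, -0.18, 0.1], [0, 0, 0], 0.0],
    [[0.015, -0.237, 0.1], [0, 0, 0], 0.0],
    [[0.015, -0.237, 0.1], [0, 0, 0], 0.0],
    [[0.015, -0.237, 0.1], [0, 0, 0], 0.0],
  ],
)

```text
time: 8.32
position: [0.6132, -0.2084, 0.4791]
tool_rot: [-0.001, 0.529, 0.848, 0.0]
wrist_force: [0.7, 0.7, 1.0]
grip_width: 0.0002
gripper_force: 0.0
```

```bash
python3 - <<'E'
from h import *
a=bot.get_image('side')[:,:,::-1]; cv2.imwrite('pics/s3.png',cv2.resize(a[120:400,250:610],None,fx=2,fy=2))
s=bot.state(); print(inbox(s['position']))
for th in np.arange(1.4,-.01,-.2):
    r=.14; X=[.085-r*np.cos(th)+.008*np.sin(th)+.0075,0,.07+r*np.sin(th)+.008*np.cos(th)+.186]
    print('lid',round(th,2),w([X])[0].round(4))
E
```

```text
[[0.13940478 0.00061945 0.47943685]]
lid 1.4 [ 0.5854 -0.1514  0.3953]
lid 1.2 [ 0.5735 -0.1268  0.3894]
lid 1.0 [ 0.5623 -0.1037  0.3781]
lid 0.8 [ 0.5523 -0.0831  0.362 ]
lid 0.6 [ 0.5439 -0.0658  0.3417]
lid 0.4 [ 0.5375 -0.0525  0.3179]
lid 0.2 [ 0.5332 -0.0436  0.2917]
lid 0.0 [ 0.5313 -0.0397  0.264 ]
```

View pics/s3.png

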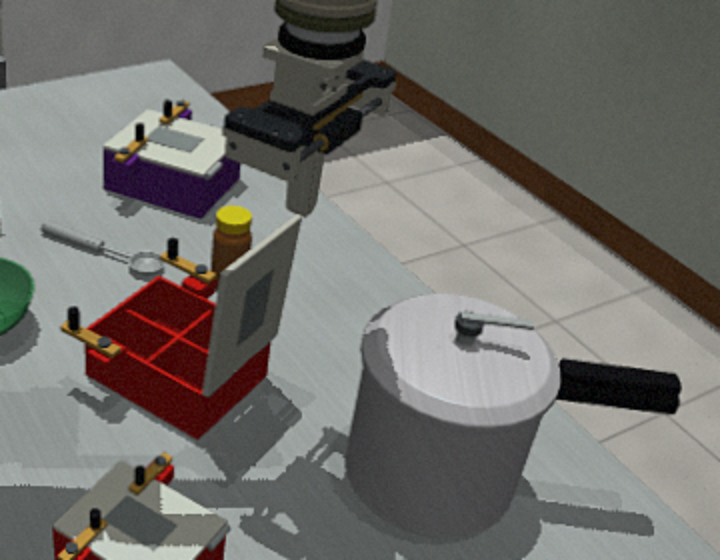

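The side view shows both buttons clear of the lid (knobs at (72,318) and (173,248)). The gripper is behind and above the lid, with its tips at (303,205) and the cooker well away.

Call:
apply_moves(
  motion=[
    [[0, 0, -0.045], [0, 0, 0], 0],
    [[0, 0, -0.085], [0, 0, 0], 0],
    [[-0.008, 0.016, -0.085], [0, 0, 0], 0],
    [[-0.0155, 0.032, -0.085], [0, 0, 0], 0],
    [[-0.022, 0.0445, -0.084], [0, 0, 0], 0],
    [[-0.028, 0.057, -0.085], [0, 0, 0], 0],
    [[-0.034, 0.0695, -0.087], [0, 0, 0], 0],
    [[-0.04, 0.0815, -0.0905], [0, 0, 0], 0],
  ],
)

```text
time: 9.38
position: [0.5732, -0.126, 0.3897]
tool_rot: [0.001, 0.529, 0.848, 0.0]
wrist_force: [1.6, -1.3, -0.3]
grip_width: 0.0004
gripper_force: 0.9
```

Call:
apply_moves(
  motion=[
    [[-0.0055, 0.012, -0.0055], [0, 0, 0], 0],
    [[-0.011, 0.0235, -0.0115], [0, 0, 0], 0],
    [[-0.016, 0.034, -0.019], [0, 0, 0], 0],
    [[-0.021, 0.044, -0.0275], [0, 0, 0], 0],
    [[-0.0255, 0.0525, -0.0375], [0, 0, 0], 0],
    [[-0.0295, 0.061, -0.048], [0, 0, 0], 0],
    [[-0.033, 0.068, -0.0595], [0, 0, 0], 0],
    [[-0.036, 0.0745, -0.0715], [0, 0, 0], 0],
  ],
)

```text
time: 10.38
position: [0.5371, -0.052, 0.3168]
tool_rot: [-0.0, 0.529, 0.848, -0.0]
wrist_force: [1.3, -0.2, -0.2]
grip_width: 0.0003
gripper_force: 0.6
```

Call:
apply_moves(
  motion=[
    [[-0.002, 0.005, -0.013], [0, 0, 0], 0],
    [[-0.004, 0.009, -0.026], [0, 0, 0], 0],
    [[-0.005, 0.011, -0.04], [0, 0, 0], 0],
    [[-0.006, 0.013, -0.05], [0, 0, 0], 0],
    [[-0.006, 0.013, -0.055], [0, 0, 0], 0],
    [[-0.006, 0.013, -0.0565], [0, 0, 0], 0],
    [[-0.006, 0.013, -0.0565], [0, 0, 0], 0],
  ],
)

```text
time: 11.25
position: [0.5312, -0.0391, 0.264]
tool_rot: [-0.001, 0.529, 0.848, -0.0]
wrist_force: [-16.8, 3.9, 28.8]
grip_width: 0.0008
gripper_force: 14.5
```

Call:
apply_moves(
  motion=[
    [[0, 0, 0.05], [0, 0, 0], 0.0],
    [[0, 0, 0.1], [0, 0, 0], 0.05],
    [[-0.05, -0.005, 0.1], [0, 0, 0], 0.05],
    [[-0.095, -0.01, 0.1], [0, 0, 0], 0.05],
    [[-0.095, -0.01, 0.1], [0, 0, 0], 0.05],
  ],
)

```text
time: 11.88
position: [0.4342, -0.0494, 0.3606]
tool_rot: [-0.0, 0.53, 0.848, -0.0]
wrist_force: [0.9, -0.4, 0.6]
grip_width: 0.0362
gripper_force: 0.0
```

```bash
python3 - <<'E'
from h import *
a=bot.get_image('side')[:,:,::-1]; b=bot.get_image('wrist')[:,:,::-1]
cv2.imwrite('pics/s4.png',np.hstack([cv2.resize(a[190:370,240:440],(400,360)),cv2.resize(b,(400,360))]))
print(bot.state()['position'])
E
```

```text
[ 0.43650057 -0.04945329  0.36160476]
```

View pics/s4.png

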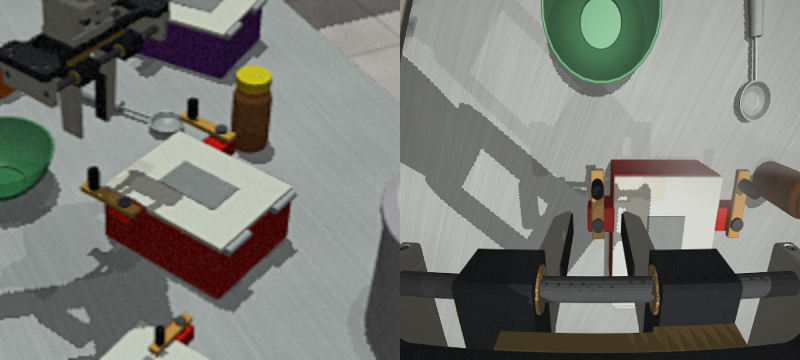

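The lid lies flat on the box in both views. Wrist view: knob A at (597,188) in the composite, between the fingers. B is clear alongside at (743,185). Now I turn A across.

Call:
apply_moves(
  motion=[
    [[0, 0, -0.04], [0, 0, 0], 0.05],
    [[0, 0, -0.0815], [0, 0, 0], 0.05],
    [[0, 0, -0.0815], [0, 0, 0], 0.05],
    [[0, 0, -0.0815], [0, 0, 0], 0.01],
    [[0, 0, -0.0815], [0, 0, 0], 0.01],
    [[0, 0, -0.0815], [0, 0, 0], 0.01],
    [[0, 0, -0.0815], [0, 0, 0], 0.01],
    [[0, 0, -0.0815], [0, 0, 0], 0.01],
  ],
)

```text
time: 12.98
position: [0.4366, -0.0494, 0.2804]
tool_rot: [0.0, 0.529, 0.848, 0.0]
wrist_force: [-0.5, -0.5, 3.5]
grip_width: 0.0137
gripper_force: 6.0
```

Call:
apply_moves(
  motion=[
    [[0.007, 0.003, 0], [0, 0, -0.17], 0.01],
    [[0.015, 0.0045, 0], [0, 0, -0.35], 0.01],
    [[0.023, 0.0045, 0], [0, 0, -0.53], 0.01],
    [[0.031, 0.003, 0], [0, 0, -0.71], 0.01],
    [[0.0385, 0, 0], [0, 0, -0.89], 0.01],
    [[0.0455, -0.004, 0], [0, 0, -1.07], 0.01],
    [[0.052, -0.009, 0], [0, 0, -1.25], 0.01],
    [[0.057, -0.0155, 0], [0, 0, -1.43], 0.01],
  ],
)

```text
time: 13.98
position: [0.494, -0.0646, 0.2804]
tool_rot: [-0.0, 0.957, 0.291, 0.001]
wrist_force: [0.9, 2.8, 3.1]
grip_width: 0.0139
gripper_force: 6.0
```

Call:
apply_moves(
  motion=[
    [[0.003, -0.0055, 0], [0, 0, -0.14], 0.01],
    [[0.003, -0.0055, 0], [0, 0, -0.14], 0.01],
    [[0.003, -0.0055, 0], [0, 0, -0.14], 0.05],
    [[0.003, -0.0055, 0], [0, 0, -0.14], 0.05],
    [[0.003, -0.0055, 0], [0, 0, -0.14], 0.05],
    [[0.003, -0.0055, 0.05], [0, 0, -0.14], 0.05],
    [[0.003, -0.0055, 0.1], [0, 0, -0.14], 0.05],
    [[0.003, -0.0055, 0.1], [0, 0, -0.14], 0.05],
  ],
)

```text
time: 14.98
position: [0.4976, -0.0706, 0.3848]
tool_rot: [0.002, 0.974, 0.226, 0.004]
wrist_force: [0.8, -0.7, 0.1]
grip_width: 0.0502
gripper_force: 0.0
```

Call:
apply_moves(
  motion=[
    [[0.015, 0.015, 0], [0, 0, 0.18], 0.05],
    [[0.03, 0.03, 0], [0, 0, 0.36], 0.05],
    [[0.045, 0.045, 0], [0, 0, 0.54], 0.05],
    [[0.06, 0.06, 0], [0, 0, 0.72], 0.05],
    [[0.075, 0.075, 0], [0, 0, 0.9], 0.05],
    [[0.09, 0.09, 0], [0, 0, 1.08], 0.05],
    [[0.102, 0.099, 0], [0, 0, 1.26], 0.05],
    [[0.102, 0.099, 0], [0, 0, 1.44], 0.05],
  ],
)

```text
time: 15.98
position: [0.5985, 0.0294, 0.3779]
tool_rot: [-0.001, 0.58, 0.814, -0.001]
wrist_force: [-0.8, 0.1, 0.8]
grip_width: 0.0498
gripper_force: 0.0
```

Call:
apply_moves(
  motion=[
    [[0, 0, -0.02], [0, 0, 0.13], 0.05],
    [[0, 0, -0.06], [0, 0, 0.13], 0.05],
    [[0, 0, -0.1], [0, 0, 0.13], 0.05],
    [[0, 0, -0.1], [0, 0, 0.13], 0.01],
    [[0, 0, -0.1], [0, 0, 0.13], 0.01],
    [[0, 0, -0.1], [0, 0, 0.13], 0.01],
    [[0, 0, -0.1], [0, 0, 0.13], 0.01],
    [[0, 0, -0.1], [0, 0, 0.13], 0.01],
  ],
)

```text
time: 16.98
position: [0.5989, 0.0287, 0.2813]
tool_rot: [0.001, 0.529, 0.848, 0.001]
wrist_force: [1.2, 0.4, 5.4]
grip_width: 0.0138
gripper_force: 6.0
```

```bash
python3 - <<'E'
from h import *
p=lambda th,sg: w([[-.035-sg*.045*np.sin(th),-.09*sg+sg*.045*np.cos(th),0]])[0,:2]
a0=p(-1.57,-1); print(a0)
for i in range(1,10): r=min(.18*i,1.57); print(round(r,2),(p(r-1.57,-1)-a0).round(4))
E
```

```text
[0.59810517 0.02875674]
0.18 [-0.0069 -0.0042]
0.36 [-0.013  -0.0095]
0.54 [-0.018  -0.0159]
0.72 [-0.0218 -0.023 ]
0.9 [-0.0243 -0.0307]
1.08 [-0.0253 -0.0387]
1.26 [-0.0249 -0.0468]
1.44 [-0.0231 -0.0547]
1.57 [-0.0209 -0.0601]
```

Call:
apply_moves(
  motion=[
    [[-0.007, -0.004, 0], [0, 0, 0.18], 0.01],
    [[-0.013, -0.0095, 0], [0, 0, 0.36], 0.01],
    [[-0.018, -0.016, 0], [0, 0, 0.54], 0.01],
    [[-0.022, -0.023, 0], [0, 0, 0.72], 0.01],
    [[-0.0245, -0.0305, 0], [0, 0, 0.9], 0.01],
    [[-0.0255, -0.0385, 0], [0, 0, 1.08], 0.01],
    [[-0.025, -0.047, 0], [0, 0, 1.26], 0.01],
    [[-0.023, -0.0545, 0], [0, 0, 1.44], 0.01],
  ],
)

```text
time: 17.98
position: [0.5761, -0.0259, 0.2812]
tool_rot: [0.002, -0.164, 0.986, -0.0]
wrist_force: [2.9, 2.3, 3.5]
grip_width: 0.0139
gripper_force: 6.0
```

Call:
apply_moves(
  motion=[
    [[0.002, -0.0055, 0], [0, 0, 0.13], 0.01],
    [[0.002, -0.0055, 0], [0, 0, 0.13], 0.01],
    [[0.002, -0.0055, 0], [0, 0, 0.13], 0.05],
    [[0.002, -0.0055, 0], [0, 0, 0.13], 0.05],
    [[0.002, -0.0055, 0], [0, 0, 0.13], 0.05],
    [[0.002, -0.0055, 0.05], [0, 0, 0.13], 0.05],
    [[0.002, -0.0055, 0.11], [0, 0, 0.13], 0.05],
    [[0.002, -0.0055, 0.17], [0, 0, 0.13], 0.05],
  ],
)

```text
time: 18.98
position: [0.5769, -0.0312, 0.451]
tool_rot: [-0.001, -0.225, 0.974, 0.0]
wrist_force: [0.9, -0.3, 0.1]
grip_width: 0.0501
gripper_force: 0.0
```

Call:
apply_moves(
  motion=[
    [[-0.03, 0.05, 0], [0, 0, 0], 0.05],
    [[-0.06, 0.1, 0], [0, 0, 0], 0.05],
    [[-0.09, 0.15, 0], [0, 0, 0], 0.05],
    [[-0.12, 0.2, 0], [0, 0, 0], 0.05],
    [[-0.12, 0.25, 0], [0, 0, 0], 0.05],
    [[-0.12, 0.25, 0], [0, 0, 0], 0.05],
  ],
)

```text
time: 19.73
position: [0.4563, 0.2214, 0.4495]
tool_rot: [-0.0, -0.227, 0.974, 0.0]
wrist_force: [-0.5, -0.5, -0.4]
grip_width: 0.0504
gripper_force: 0.0
```

```bash
python3 - <<'E'
from h import *
a=bot.get_image('side')[:,:,::-1]; b=bot.get_image('top')[:,:,::-1]
cv2.imwrite('pics/s5.png',np.hstack([cv2.resize(a[190:370,240:440],(400,360)),cv2.resize(b[140:320,280:480],(400,360))]))
s=bot.state(); print(s['time'],s['position'],s['joint_vel'])
E
```

```text
19.825 [0.4571059  0.21890009 0.44938117] [-0.03308871 -0.00276785  0.00176989 -0.00191377 -0.00095258 -0.00431601]
```

View pics/s5.png

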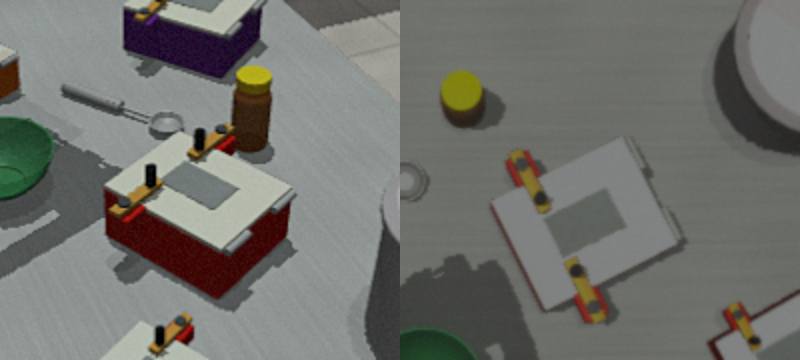

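The lid is shut and both brass arms lie across it. In the composite's top half, A's pivot is at (590,306) and its knob at (576,270). B's pivot is at (519,163) and its knob at (540,198), each within about 0.1 rad of square. The jar, spoon, bowl and cooker have not moved, so I'm handing in.

```bash
python3 -c "
from station import bot
print(bot.finish_job())"
```

```text
the job is handed in; nothing more can be done
None
```

The red lunch box is shut and locked: the lid is fully down and both turnbuttons are across it, within about 0.1 rad of square. The cooker, bowl, jar and spoon look unmoved, and I handed the job in at about 20 s; no verdict came back.

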